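# Load the transport canister and hold its bayonet cap home

## Task

Drop the small white dropper bottle into the open blue canister, then close it with the orange bayonet cap: enter the cap's two lugs at the two slots of the collar, push it down against the spring until the flange sits on the rim, and twist it clockwise (seen from above) about a quarter turn, as far as it goes. Finish still gripping the cap, turned and pushed fully home with its flange flush on the rim; do not let go, and leave the other loose things on the bench where they are.

Things in the scene. Friction and masses are not known exactly. Their poses are not given: they have to be found in the camera images.
- canister: Upright blue canister, fixed to the bench, 100 mm tall, 88 mm across, on a dark foot 108 mm across. Origin: centre of its underside, z up, x towards one of the two collar slots. Open well 60 mm across, floor 6 mm above the bench. A yellow bar on the side marks each slot.
- canister_mouth (a point): Centre of the canister's mouth at rim height, 100 mm above the bench; axes as the canister. The collar here is a ledge 5 mm thick, open to radius 30 mm, with two slots 32 degrees (17 mm) wide out to radius 39 mm, on +x and -x, edged by yellow lines. Stops under it bar anticlockwise turning and end the clockwise turn 84 degrees (1.47 rad) from the slots.
- spring_ring (a joint): How far the steel spring ring under the ledge is pressed down, m: 0 at rest (top 8 mm below the rim), 0.007 when the cap's flange sits on the rim; it pushes up with 4 N at first, 9 N there. The lugs can turn under the ledge from 0.002 on; let go there, the cap springs up until the flange stands 5 mm off the rim.
- cap: Loose orange bayonet cap, 58 mm tall, about 0.12 kg, standing on its plug. Origin: centre of the plug's underside, z up, x along the lugs. Grey plug 55 mm across, z 0 to 17 mm; two lugs on +x and -x to radius 36 mm, 10 mm wide, z 2 to 7 mm; flange 88 mm across, z 17 to 23 mm, yellow marks above the lugs. Half a turn makes no difference.
- cap_grip (a point): Where to grip the cap: on its axis, 46 mm above its origin, in the black grip bar, which is 54 mm long along the cap's x, 14 mm thick along y, from z 23 to 58 mm. On the canister the cap's origin is 90 mm above the canister's when the lugs touch the spring ring, 83 mm when fully home.
- dropper: Small white dropper bottle, loose and upright, 64 mm tall: round body 25 mm across up to 42 mm, above it a cap and narrow spout within 16 mm across. Origin: centre of its underside, z up. 28 g. It fits in the canister upright or leaning, below the cap.
- oil_bottle: Bystander: white bottle with black cap, 33 mm across, 71 mm tall; origin under its centre.
- sample_cup: Bystander: white sample cup with red lid, 61 mm across, 70 mm tall; origin under its centre.
- petri: Bystander: reddish petri dish, 59 mm across, 16 mm tall; origin under its centre.
- forceps: Bystander: steel forceps lying flat, 131 mm long; origin under the middle.
- tape: Bystander: roll of cream tape lying flat, 96 mm across, 19 mm tall; origin under its centre.
- microscope_base (a point): Point on the bench under the middle of the fixed microscope, which stands between the robot's right side and the canister: about 310 mm deep along world x, 200 mm wide along y, up to 450 mm tall. Lift the tool over it when crossing. A fixed document holder, 263 mm tall, stands at the back left, its front 0.80 m ahead of the robot's base.
Things that resemble listed ones, but are neither listed nor needed, are in the scene too. There is more than one size of the cap; the job needs the middle-sized.

How it is judged:
By the outcome, as a careful person would: the job done as asked, in the order asked, and still so for the second after the job is handed in, while the arm keeps its last pose, push and grip.
It also fails if it takes over 66 s, if anything falls off the work surface, if the arm or the gripper's body presses on something with over 40 N, if the wrist force passes 120 N, or if a joint passes its speed limit or range.

## Robot

A 6-joint arm with a two-finger parallel gripper is mounted at the origin on a cart in front of the work surface, level with it; the furniture and walls round the work are solid. World frame = base frame: x ahead of the robot, y to its left, z up, the work surface at z = 0. Lengths are in mm, angles in rad, forces in N, time in s.
With the tool pointing down it reaches from about 350 to 925 mm from the base axis. Payload 6.4 kg.
Tool frame: the origin (TCP) lies midway between the tips of the shut fingers; the grasp point (between the pads) lies r.tcp_to_grasp behind it (r.tcp_to_grasp is the distance from the TCP to the grasp point, in mm); z points along the fingers, y is the line along which they close (so a half turn about z gives the same grasp; the last joint's range is limited). The gripper opens to 94 mm and grips with 3 to 60 N. Pads are 16 mm wide; open, the fingers measure 119 mm over their backs; the gripper's body (75 mm by 177 mm) begins 78 mm behind the grasp point.
Start: joints at [-0.174, 0.245, 1.558, -0, 1.339, -0.174], TCP at [650.011, 0.004, 205.455] pointing down, gripper open.
Joint ranges: [-3.13, 3.13], [-1.02, 2.26], [0.13, 2.54], [-0.95, 4.09], [0.21, 2.88], [-2.74, 2.74]. Speed limits (rad/s): [2.57, 2.57, 3.14, 3.14, 3.14, 3.14].

## Interface

Orientations are given as a rotation vector (axis times angle).
In Python, from plant import r gives the robot as it stands.
- The arm moves only by the tool jog_arm, never from a script. Its argument "motion" is a list of rows, each an object with "dp": the shift along the tool's x, y, z in m, a list of three; "rotation": the turn, a rotation vector about the tool's x, y, z in degrees, a list of three. In form: [{"dp": [dx, dy, dz], "rotation": [ax, ay, az]}, ...]. A call has 1 to 10 rows; each row is the pose to reach, as a shift and turn from the pose commanded when the call began, along the tool's axes at that moment; what a row does not reach only later rows make up. A row lasts 1/10 s, in which the tool goes at most 50 mm and 8.59 degrees, less where a joint would pass 70% of its speed; a pose out of reach is approached as far as the arm can. A call with a gripper value outside its range is refused whole. "fingers" is the opening, from 0 (shut) to 1 (fully open), set as the call begins (left out, the last holds). The fingers move at their own pace and stop on an object; "grip_force" is the grip in N (left out, the last holds). Time passes only in rows, so rows that repeat a pose let the fingers close. It gives the time, the measured TCP pose, the force, the opening and the grip force at its end, in the units of the state.
- r.get_obs(): the state, without advancing time (a new reading comes with each control period).
- r.camera(name): name is "scene" or "side" or "wrist"; returns (picture, depth): 400x640x3 uint8, red, green, blue; 400x640 float32, mm along the optical axis (not along the pixel's ray), 0 where there is no reading.
- r.calibration(name): a dict with "mtx" (3x3 intrinsics, pixels), "k1" (the pictures are not rectified: a ray, as slopes to the right and down, at radius r is drawn at 1 + k1 r^2 times it, then the intrinsics apply), "rvec" (rotation vector, rad) and "tvec" (3), from world to camera coordinates, as OpenCV has them. Camera axes: x right, y down, z forward; pixel columns grow to the right and rows downward; lengths in mm; the calibration is good to about 2 mm. A picture is of the moment at which its call begins: read the wrist's pose just before it. calibration takes no time and is no camera call; for the wrist camera it gives the pose at the moment of the call.
- r.hand_in(): hands the job in; it is judged then, once.
Trained networks look in the newest picture that a camera, given by its name, has taken for a name from the list of things; names that differ only in an ending like _2 or _b are one class to them, and where a whole thing is asked for, a point or a joint stands for the part that bears it (a point fixed in the world has none). Each returns a list of dicts, best first, with "score" (0 to 1); they miss things now and then, are a little off and sometimes report something else, mostly with a low value. They report only what shows in the picture. A call takes as long as a camera call. They do not tell look-alikes from the thing itself.
- r.spot_in(camera, name): "xy" ([column, row] in pixels, amid what is visible of it).
The state is a dict: "t": time; "q": joint angles; "qd": joint speeds; "effort": joint torques, N m; "tool_pos": TCP position; "tcp_rot": TCP orientation; "force": force on the tool from outside, world axes, zero at the start; "ft_torque": the same for the moment, N m; "width": finger opening in mm; "grasp_force": force on a finger pad.
Only numpy, scipy, OpenCV 4.12 (cv2) and the standard library are available. Lean on these libraries where they do the work, as an engineer would, in place of code of your own. Each camera call takes 0.05 s, during which the arm holds its last target. There are 200 camera calls.

## Working session

There is one attempt and no reset: what is moved stays moved. The work goes in short steps, Python scripts to look and compute and a tool call to move; the robot and the scene stay as the last step left them, time stands still between calls to the robot, and variables do not carry over. Pictures are saved under pics/ and viewed, at most 10 in all, crops included, and the job is handed in when it is done.

Besides the shell and the picture viewer there is one more tool, called after "Emit:" in YAML: its name, and indented under it one key for each argument. jog_arm: Moves the arm, as the interface text tells. Its arguments: {"type":"object","properties":{"motion":{"type":"array","items":{"type":"object","properties":{"dp":{"type":"array","items":{"type":"number"}},"rotation":{"type":"array","items":{"type":"number"}}}}},"fingers":{"type":"number"},"grip_force":{"type":"number"}},"required":["motion"]}

```bash
mkdir -p pics
cat > h.py <<'E'
import numpy as np, cv2
from scipy.spatial.transform import Rotation as R
from plant import r
def unproj(cam,uv,depth,cal=None):
    c=cal or r.calibration(cam); K=np.array(c["mtx"],float)
    uv=np.atleast_2d(np.array(uv,float)); k1=float(c["k1"])
    n=cv2.undistortPoints(uv.reshape(-1,1,2),K,np.array([k1,0,0,0,0.])).reshape(-1,2)
    d=np.atleast_1d(depth).reshape(-1,1)
    P=np.hstack([n,np.ones((len(n),1))])*d
    M=R.from_rotvec(np.array(c["rvec"]).ravel())
    return M.inv().apply(P-np.array(c["tvec"]).ravel())
def cloud(cam,D,cal=None,box=None):
    v,u=np.nonzero(D>0)
    P=unproj(cam,np.c_[u,v],D[v,u],cal)
    return P,u,v
def save(n,im): cv2.imwrite("pics/"+n,cv2.cvtColor(im,cv2.COLOR_RGB2BGR))
E
python3 - <<'E'
from h import *
for cam in ("scene","side"):
    im,D=r.camera(cam); save(cam+"0.png",im); np.savez(cam+"0.npz",im=im,D=D)
    for n in ("canister","cap","dropper"):
        for d in r.spot_in(cam,n)[:4]:
            x,y=[int(round(a)) for a in d["xy"]]
            print(cam,n,round(d["score"],2),x,y,unproj(cam,[x,y],D[y,x]).round()[0])
    print(r.calibration(cam))
print(r.get_obs(), r.tcp_to_grasp)
E
```

```text
scene canister 0.69 261 184 [502. 173.  59.]
scene cap 0.71 259 209 [417. 109.  24.]
scene cap 0.64 221 201 [383. 230.  33.]
{'mtx': array([[402.42596716,   0.        , 326.17962495],
       [  0.        , 402.42596716, 199.87125717],
       [  0.        ,   0.        ,   1.        ]]), 'k1': -0.09381392382499555, 'rvec': array([ 1.80924819, -0.98493373,  0.61654368]), 'tvec': array([-333.49539346,  221.29175774,  812.48272849])}
side canister 0.56 226 187 [493. 187.  97.]
side cap 0.9 206 234 [359. 221.  59.]
side cap 0.86 253 232 [402. 107.  15.]
side dropper 0.53 243 160 [663. 179.  30.]
{'mtx': array([[462.00715259,   0.        , 321.49089887],
       [  0.        , 462.00715259, 197.39800982],
       [  0.        ,   0.        ,   1.        ]]), 'k1': 0.04114057597434133, 'rvec': array([ 1.86541874, -1.75880983,  0.60781944]), 'tvec': array([-110.91401672,  421.40618378, 1048.74039959])}
{'t': 0.4, 'q': array([-1.74141966e-01,  2.45207860e-01,  1.55795753e+00, -5.85585567e-06,
        1.33869318e+00, -1.74093110e-01]), 'qd': array([ 0.00021488, -0.00079434, -0.00337497,  0.00010804, -0.00052778,
        0.00035932]), 'effort': array([-2.12975156e-04, -4.15267754e+01, -3.14368844e+01,  6.84011006e-02,
        3.02068982e-02, -3.72780812e-05]), 'tool_pos': array([ 6.49931201e+02, -1.08845304e-02,  2.05301417e+02]), 'tcp_rot': array([-2.22134256e+00, -2.22123703e+00,  2.47040559e-04]), 'force': array([ 0.37350244,  0.3885832 , -0.31423985]), 'ft_torque': array([-0.03330857, -0.01475729, -0.00392268]), 'grasp_force': 0.0, 'width': 93.85704770271332} 18.8
```

View pics/scene0.png

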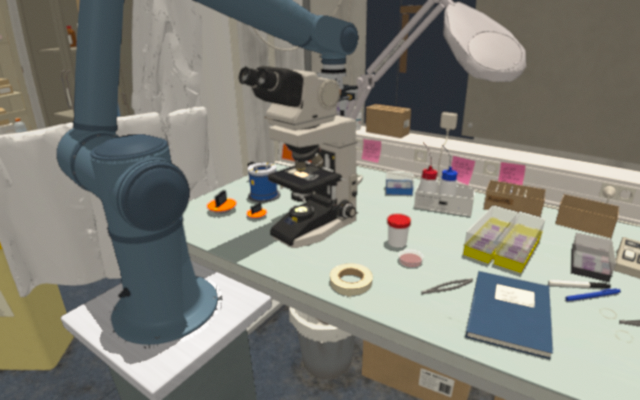

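View pics/side0.png

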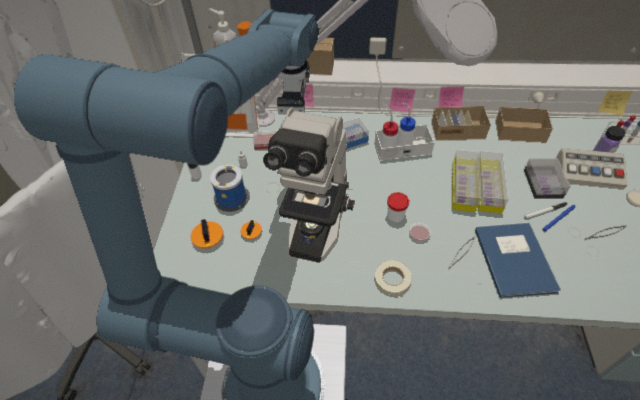

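The side view shows the canister at (228,187) and orange caps at (207,235) and (252,231), with another orange patch near (237,122). The dropper looks to be at (243,160) and the oil bottle at (194,170). Next I'll measure the orange things and the dropper.

Run:
```python
from h import *
for cam in ("scene","side"):
    z=np.load(cam+"0.npz"); im,D=z["im"],z["D"]
    hsv=cv2.cvtColor(im,cv2.COLOR_RGB2HSV)
    def comps(m,name,mn):
        n,L,S,C=cv2.connectedComponentsWithStats(m.astype(np.uint8))
        for i in range(1,n):
            if S[i,4]<mn: continue
            v,u=np.nonzero((L==i)&(D>0))
            if len(u)<5: continue
            P=unproj(cam,np.c_[u,v],D[v,u])
            print(cam,name,S[i],C[i].round(),"med",np.median(P,0).round(),"lo",np.percentile(P,2,0).round(),"hi",np.percentile(P,98,0).round())
    comps((hsv[...,0]>5)&(hsv[...,0]<18)&(hsv[...,1]>190)&(hsv[...,2]>120),"orange",25)
    comps((hsv[...,0]>103)&(hsv[...,0]<118)&(hsv[...,1]>170)&(hsv[...,2]>50),"blue",60)
z=np.load("side0.npz");D=z["D"]
for name,(x0,x1,y0,y1) in dict(drop=(232,252,148,172),oil=(184,206,155,184)).items():
    vv,uu=np.mgrid[y0:y1,x0:x1]; d=D[y0:y1,x0:x1]; ok=d>0
    P=unproj("side",np.c_[uu[ok],vv[ok]],d[ok]); Q=P[P[:,2]>12]
    print(name,len(Q),Q.mean(0).round(),np.percentile(Q,3,0).round(),np.percentile(Q,97,0).round())
im=z["im"]; save("crop1.png",cv2.resize(im[100:260,170:290],None,fx=5,fy=5,interpolation=cv2.INTER_CUBIC)[:, :600][:600] if 0 else cv2.resize(im[110:260,170:290],(480,600),interpolation=cv2.INTER_CUBIC))
```

```text
scene orange [283 145   9  14  86] [287. 153.] med [825. 330.  42.] lo [816. 304.  25.] hi [831. 346.  68.]
scene orange [208 199  28  12 200] [222. 205.] med [374. 220.  24.] lo [344. 191.  19.] hi [417. 264.  29.]
scene orange [248 209  18   9  92] [257. 213.] med [401. 106.  16.] lo [383.  88.  13.] hi [430. 134.  20.]
scene blue [443 168  13  12 111] [449. 175.] med [ 761. -334.  110.] lo [ 752. -350.   97.] hi [ 777. -316.  121.]
scene blue [252 178  23  16 277] [263. 186.] med [503. 169.  48.] lo [491. 152.  28.] hi [537. 202.  79.]
scene blue [567 290  52  10 122] [592. 295.] med [ 495. -746.   11.] lo [ 458. -796.    7.] hi [ 538. -702.   13.]
side orange [238  22  12  12  84] [244.  26.] med [1025.  201.  271.] lo [1003.  187.  256.] hi [1050.  219.  274.]
side orange [228 115  18  14 217] [237. 121.] med [823. 225.  45.] lo [815. 199.  22.] hi [832. 253.  70.]
side orange [192 222  30  26 482] [207. 235.] med [380. 229.  22.] lo [344. 195.  18.] hi [421. 271.  27.]
side orange [241 223   8  15  64] [244. 230.] med [407. 132.  15.] lo [385. 123.  11.] hi [430. 141.  19.]
side orange [249 223  12  16 109] [255. 231.] med [405. 103.  14.] lo [384.  89.  10.] hi [429. 116.  21.]
side blue [401 118  14  12 127] [407. 124.] med [ 764. -328.  111.] lo [ 751. -347.   96.] hi [ 786. -311.  125.]
side blue [221 186  23  17 132] [234. 195.] med [499. 172.  48.] lo [490. 154.  27.] hi [525. 209.  79.]
drop 132 [632. 179.  55.] [555. 162.  13.] [676. 193. 103.]
oil 338 [266. 143. 429.] [57. 30. 17.] [617. 333. 675.]
```

View pics/crop1.png

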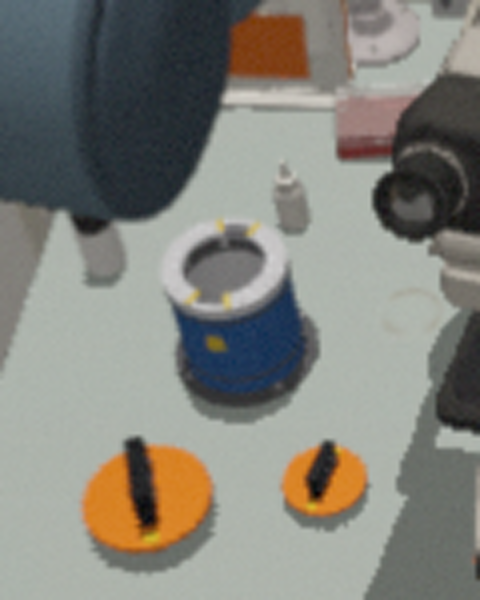

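The dropper is the narrow-spouted white bottle at side (243,160), and the black-topped bottle at (194,170) is the oil bottle. The orange cap at (207,235) is about 85 mm across with its flange top at z≈23, which fits the 88 mm cap. The one at (252,231) is about 50 mm across, so it's too small. Before moving I'll map the microscope's volume.

Run:
```python
from h import *
A=[]
for cam in ("scene","side"):
    D=np.load(cam+"0.npz")["D"]; P,u,v=cloud(cam,D); A.append(P)
P=np.vstack(A)
print("max z map rows x=300..900 step50, cols y=350..-250 step -50")
for x in range(300,1000,50):
    row=[]
    for y in range(350,-300,-50):
        m=(abs(P[:,0]-x)<25)&(abs(P[:,1]-y)<25)
        row.append(int(np.percentile(P[m,2],98)) if m.sum()>3 else -1)
    print(x,row)
print(R.from_rotvec(r.get_obs()["tcp_rot"]).as_matrix().round(2))
c=r.calibration("wrist");M=R.from_rotvec(np.ravel(c["rvec"]));print("wristcam pos",(-M.inv().apply(np.ravel(c["tvec"]))).round(),M.as_matrix().round(2),c["mtx"])
D=np.load("side0.npz")["D"]
for y0,y1,x0,x1 in[(150,172,238,250)]:
    vv,uu=np.mgrid[y0:y1,x0:x1]; d=D[y0:y1,x0:x1]
    P=unproj("side",np.c_[uu.ravel(),vv.ravel()],d.ravel())
    Q=P[(P[:,2]>12)&(P[:,2]<75)&(P[:,0]>630)]; print(np.median(Q,0),Q.min(0),Q.max(0))
```

```text
max z map rows x=300..900 step50, cols y=350..-250 step -50
300 [3, 3, 3, 3, 2, 653, 667, 641, 440, 437, 3, 3, 21]
350 [3, 3, 57, 54, 3, 3, 647, 627, 439, 434, 170, 3, 17]
400 [3, 22, 59, 25, 16, 38, 627, 614, 426, 424, 386, 3, 3]
450 [2, 3, 20, 3, 13, 19, 607, 597, 410, 409, 401, 3, 4]
500 [3, 3, 98, 101, 100, 3, 582, 578, 530, 296, 294, 3, 70]
550 [3, 3, 100, 101, 101, 2, 544, 555, 543, 296, 292, 3, 3]
600 [61, 63, 0, 101, 3, 2, 543, 512, 537, 2, 3, 3, 3]
650 [2, 4, 2, 54, 22, 3, 532, 523, 527, 2, 2, 3, 2]
700 [-613, 0, 2, 36, 4, -1, -1, 346, 491, 3, 3, 3, 56]
750 [1, 3, 3, 3, 28, 28, -1, 346, 345, 3, 55, 33, 579]
800 [49, 51, 60, 56, 34, 30, -1, 366, 428, 475, 522, 573, 582]
850 [433, 55, 73, 113, 123, 191, 275, 364, 372, 30, 58, 57, 3]
900 [428, -1, -1, -1, 130, 141, 3, 49, 4, 2, 4, 4, 3]
950 [431, -1, 260, 59, 91, 124, 125, 125, 130, 126, 126, 126, 128]
[[ 0.  1. -0.]
 [ 1. -0.  0.]
 [ 0. -0. -1.]]
wristcam pos [649.  77. 385.] [[ 1.    0.   -0.  ]
 [ 0.   -0.96  0.27]
 [-0.   -0.27 -0.96]] [[359.5788565    0.         320.54518885]
 [  0.         359.5788565  201.52936855]
 [  0.           0.           1.        ]]
[666.81685969 182.0498103   32.69057015] [656.51136069 171.18742347  12.43192046] [680.15496173 196.92733455  62.27168163]
```

Run:
```python
from h import *
D=np.load("side0.npz")["D"]
pts=[(268,160),(275,160),(283,130),(300,120),(320,120),(335,130),(345,160),(295,148),(290,200),(300,250),(325,225),(350,205),(290,75),(290,100)]
for p in pts: print(p,D[p[1],p[0]],unproj("side",p,D[p[1],p[0]]).round()[0])
im,D=r.camera("wrist"); P,u,v=cloud("wrist",D)
print("wrist: hi pts x range",[ (x,[int(P[(abs(P[:,0]-x)<25)&(abs(P[:,1]-y)<25)][:,2].max(initial=-1)) for y in range(300,-150,-50)]) for x in range(400,900,50)])
```

```text
(268, 160) 909.6883 [296.   6. 421.]
(275, 160) 903.57184 [292.  -9. 425.]
(283, 130) 951.6812 [374. -15. 429.]
(300, 120) 976.29535 [411. -46. 425.]
(320, 120) 996.74786 [429. -87. 410.]
(335, 130) 994.96313 [ 414. -120.  397.]
(345, 160) 1226.2244 [ 526. -143.  189.]
(295, 148) 914.55164 [321. -45. 431.]
(290, 200) 1162.7089 [395.  -9. 173.]
(300, 250) 1230.8484 [336. -33.  36.]
(325, 225) 1128.6632 [ 332. -101.  160.]
(350, 205) 1277.9624 [ 467. -161.   72.]
(290, 75) 1134.8728 [615.  -1. 389.]
(290, 100) 1145.8688 [576.  -2. 343.]
wrist: hi pts x range [(400, [-1, -1, 3, 36, 41, 2, 73, 76, -1]), (450, [-1, -1, 2, 17, 40, 3, 181, 181, -1]), (500, [-1, -1, 0, 77, 3, 3, 210, 206, -1]), (550, [-1, -1, -1, 88, 3, 312, 104, 229, 198]), (600, [-1, -1, -1, 8, 3, 328, 328, 35, 2]), (650, [-1, -1, -1, 3, 3, 322, 322, 85, 2]), (700, [-1, -1, -1, 3, 3, 328, 328, 35, 2]), (750, [-1, -1, -1, 29, 29, 310, 33, 2, 3]), (800, [-1, -1, 0, 38, 29, 29, 20, 2, 55]), (850, [-1, -1, -1, 116, 152, 17, 18, 2, 55])]
```

Emit:
jog_arm:
  motion:
    - {"dp": [0.045, 0, -0.01], "rotation": [0, 0, 0]}
    - {"dp": [0.09, 0, -0.02], "rotation": [0, 0, 0]}
    - {"dp": [0.12, -0.01, -0.025], "rotation": [0, 0, 0]}
    - {"dp": [0.12, -0.02, -0.025], "rotation": [0, 0, 0]}
    - {"dp": [0.12, -0.02, -0.025], "rotation": [0, 0, 0]}
    - {"dp": [0.12, -0.02, -0.025], "rotation": [0, 0, 0]}
  fingers: 1

```text
t: 1.05
tool_pos: [629.9, 119.0, 230.1]
tcp_rot: [2.223, 2.22, -0.001]
force: [-0.0, -0.5, -0.9]
width: 94.0
grasp_force: 0.0
```

Run:
```python
from h import *
print(r.get_obs()["tool_pos"])
c=r.calibration("wrist"); im,D=r.camera("wrist"); save("w1.png",im); import pickle; pickle.dump((c,im,D),open("w1.pkl","wb"))
for n in ("dropper","canister","cap"):
    for d in r.spot_in("wrist",n)[:3]:
        x,y=[int(round(a)) for a in d["xy"]]; print(n,d["score"],x,y,unproj("wrist",[x,y],D[y,x],c).round(1)[0])
P,u,v=cloud("wrist",D,c)
m=(abs(P[:,0]-667)<35)&(abs(P[:,1]-182)<35)&(P[:,2]>12)&(P[:,2]<80)
Q=P[m]; print(Q.min(0),Q.max(0)); 
for lo,hi in((12,40),(36,46),(50,70)):
    q=Q[(Q[:,2]>lo)&(Q[:,2]<hi)]; print(lo,len(q),np.percentile(q,2,0).round(1),np.percentile(q,98,0).round(1))
```

```text
[629.92728753 118.99260604 230.13449528]
dropper 0.94 360 109 [667.8 190.1  46.4]
canister 0.92 216 96 [516.1 203.3   6.9]
cap 0.95 347 279 [657.8  11.2  55.9]
cap 0.86 127 179 [422.8 118.4  37.8]
cap 0.59 82 63 [401.4 234.2  50.6]
[660.50224719 174.810106    12.13639772] [685.74491207 199.67122368  64.83556466]
12 278 [660.7 175.8  14.7] [684.4 198.7  39.2]
36 164 [662.8 177.   36.1] [683.9 197.7  45.5]
50 70 [669.3 183.5  50.2] [676.8 191.1  64.8]
```

View pics/w1.png

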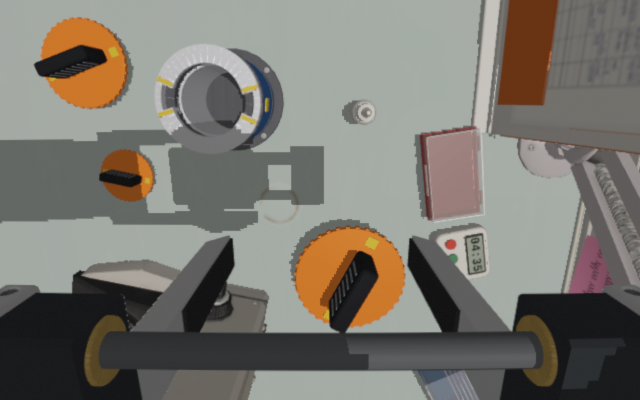

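Wrist view: three caps, at (84,62), (127,176) and a third at (350,275) that the arm had hidden. The dropper is at (363,111) and the canister at (208,98). Next: measure the flange diameters, the bar and slot directions, and confirm in one crop.

```bash
cat >> h.py <<'E'
def circ(P):
    h=cv2.minEnclosingCircle(P[:,:2].astype(np.float32).reshape(-1,1,2)); return np.round(h[0],1),round(h[1]*2,1)
def ringfit(P):
    A=np.c_[2*P[:,:2],np.ones(len(P))]; s=np.linalg.lstsq(A,(P[:,:2]**2).sum(1),rcond=None)[0]
    return s[:2],np.sqrt(s[2]+s[0]**2+s[1]**2)
E
python3 - <<'E'
from h import *
import pickle
c,im,D=pickle.load(open("w1.pkl","rb")); hsv=cv2.cvtColor(im,cv2.COLOR_RGB2HSV)
V,U=np.mgrid[0:400,0:640]
P=unproj("wrist",np.c_[U.ravel(),V.ravel()],D.ravel(),c).reshape(400,640,3)
org=(hsv[...,0]>5)&(hsv[...,0]<20)&(hsv[...,1]>180)&(D>0)
for n,(x,y,w) in dict(A=(84,62,55),B=(127,176,34),C=(350,275,62)).items():
    box=np.zeros_like(org); box[max(0,y-w):y+w,max(0,x-w):x+w]=1
    q=P[org&box]; print(n,"n",len(q),"z",np.percentile(q[:,2],[5,50,95]).round(1),circ(q[abs(q[:,2]-np.median(q[:,2]))<5]))
    ctr=circ(q)[0]
    b=P[box&(hsv[...,2]<70)&(D>0)]; t=b[(np.hypot(*(b[:,:2]-ctr).T)<50)]
    zt=np.percentile(t[:,2],90); t=t[t[:,2]>zt-5]
    (cx,cy),(w1,h1),a=cv2.minAreaRect(t[:,:2].astype(np.float32)); e=np.linalg.svd(t[:,:2]-t[:,:2].mean(0))[2][0] if len(t)<4000 else None
    print("  bar z",zt.round(1),(round(cx,1),round(cy,1)),round(w1),round(h1),"dir deg",np.degrees(np.arctan2(e[1],e[0])).round(1))
    yl=P[box&(hsv[...,0]>20)&(hsv[...,0]<32)&(hsv[...,1]>120)&(D>0)]
    if len(yl): k=cv2.kmeans(yl.astype(np.float32),2,None,(3,20,.1),5,cv2.KMEANS_PP_CENTERS)[2]; print("  yellow",k.round(1).tolist())
rim=P[(abs(P[...,2]-100)<4)&(D>0)&(np.hypot(P[...,0]-530,P[...,1]-190)<60)]
print("rim",len(rim),circ(rim),rim.mean(0))
m=(abs(P[...,2]-100)<5)&(np.hypot(P[...,0]-530,P[...,1]-190)<60)&(hsv[...,0]>20)&(hsv[...,0]<32)&(hsv[...,1]>120)
n,L,S,C=cv2.connectedComponentsWithStats(m.astype(np.uint8))
for i in range(1,n):
    if S[i,4]>4: print("line",S[i,4],C[i].round(),P[L==i].mean(0).round(1))
save("crop2.png",cv2.resize(im[5:215,10:290],(800,600),interpolation=cv2.INTER_CUBIC))
E
```

```text
A n 4405 z [21.9 23.4 24.9] (array([384.9, 236.1]), 90.0)
  bar z 58.9 (385.7, 236.0) 53 13 dir deg -162.3
  yellow [[418.70001220703125, 247.5, 23.899999618530273], [353.1000061035156, 222.3000030517578, 27.700000762939453]]
B n 1512 z [14.3 15.7 17.1] (array([410.5, 117.7]), 59.6)
  bar z 39.5 (410.4, 118.1) 10 37 dir deg -13.0
  yellow [[433.5, 112.30000305175781, 16.100000381469727], [390.1000061035156, 125.0, 22.899999618530273]]
C n 6158 z [31.7 33.1 34.4] (array([662.5,  -1. ]), 128.8)
  bar z 84.0 (662.3, -0.4) 76 19 dir deg -116.9
  yellow [[685.9000244140625, 44.5, 33.70000076293945], [636.2999877929688, -43.5, 39.70000076293945]]
rim 4633 (array([533.8, 198.4]), 89.7) [534.42310179 199.93190144 100.02947941]
line 54 [164.  81.] [500.4 213.8 100.7]
line 49 [249.  88.] [570.4 207.8 100.8]
line 48 [165. 112.] [498.3 188.6 100.8]
line 46 [249. 119.] [568.6 182.6 100.8]
```

View pics/crop2.png

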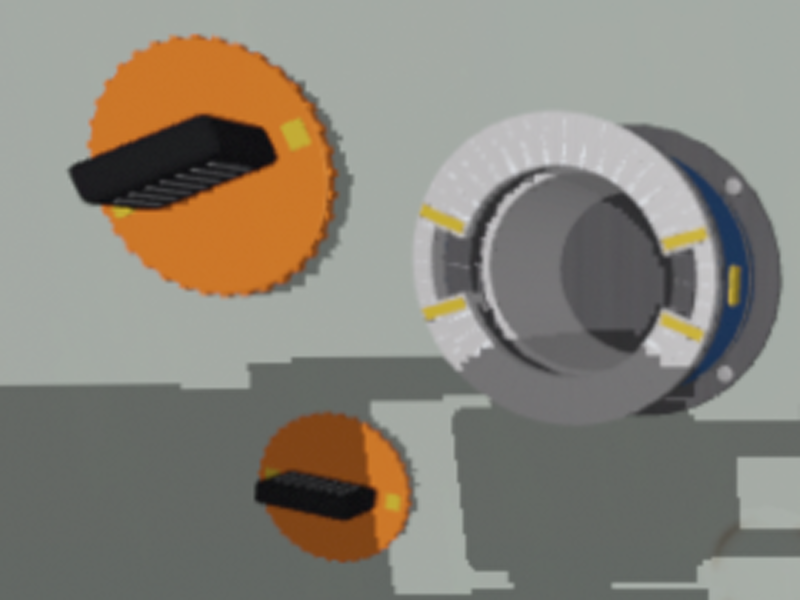

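Cap A at pixel (84,62) measures 90 mm with a 53×13 mm bar whose top is at z 58, so it's the middle-sized one. B is about 59 mm and C about 129 mm. The crop also shows slots near ±x of the canister, with the axis at about -5°. Now the dropper at (673,187).

Emit:
jog_arm:
  motion:
    - {"dp": [0.03, 0.02, 0.02], "rotation": [0, 0, 0]}
    - {"dp": [0.055, 0.035, 0.05], "rotation": [0, 0, 0]}
    - {"dp": [0.068, 0.043, 0.09], "rotation": [0, 0, 0]}
    - {"dp": [0.068, 0.043, 0.13], "rotation": [0, 0, 0]}
    - {"dp": [0.068, 0.043, 0.17], "rotation": [0, 0, 0]}
    - {"dp": [0.068, 0.043, 0.2], "rotation": [0, 0, 0]}
    - {"dp": [0.068, 0.043, 0.214], "rotation": [0, 0, 0]}
    - {"dp": [0.068, 0.043, 0.214], "rotation": [0, 0, 0]}

```text
t: 2.05
tool_pos: [671.5, 187.3, 13.9]
tcp_rot: [-2.22, -2.219, 0.006]
force: [-0.3, 0.3, 0.9]
width: 94.3
grasp_force: 0.0
```

Emit:
jog_arm:
  motion:
    - {"dp": [0, 0, 0]}
    - {"dp": [0, 0, 0]}
    - {"dp": [0, 0, 0]}
    - {"dp": [0, 0, 0]}
    - {"dp": [0, 0, 0]}
    - {"dp": [0, 0, 0]}
    - {"dp": [0, 0, 0]}
    - {"dp": [0, 0, 0]}
  fingers: 0
  grip_force: 10

```text
validation failed for argument at $.mo...
```

Rotation has to be given explicitly.

Emit:
jog_arm:
  motion:
    - {"dp": [0, 0, 0], "rotation": [0, 0, 0]}
    - {"dp": [0, 0, 0], "rotation": [0, 0, 0]}
    - {"dp": [0, 0, 0], "rotation": [0, 0, 0]}
    - {"dp": [0, 0, 0], "rotation": [0, 0, 0]}
    - {"dp": [0, 0, 0], "rotation": [0, 0, 0]}
    - {"dp": [0, 0, 0], "rotation": [0, 0, 0]}
    - {"dp": [0, 0, 0], "rotation": [0, 0, 0]}
    - {"dp": [0, 0, 0], "rotation": [0, 0, 0]}
  fingers: 0
  grip_force: 10

```text
t: 2.85
tool_pos: [673.0, 188.0, 16.4]
tcp_rot: [-2.221, -2.221, 0.0]
force: [1.4, -0.0, 0.1]
width: 33.6
grasp_force: 0.0
```

Emit:
jog_arm:
  motion:
    - {"dp": [0, 0, 0], "rotation": [0, 0, 0]}
    - {"dp": [0, 0, 0], "rotation": [0, 0, 0]}
    - {"dp": [0, 0, 0], "rotation": [0, 0, 0]}
    - {"dp": [0, 0, -0.02], "rotation": [0, 0, 0]}
    - {"dp": [0, 0, -0.06], "rotation": [0, 0, 0]}
    - {"dp": [0, 0, -0.1], "rotation": [0, 0, 0]}
    - {"dp": [0, 0, -0.14], "rotation": [0, 0, 0]}
    - {"dp": [0, 0, -0.14], "rotation": [0, 0, 0]}

```text
t: 3.65
tool_pos: [677.6, 188.6, 166.6]
tcp_rot: [2.215, 2.215, 0.018]
force: [0.5, -0.8, 1.0]
width: 23.6
grasp_force: 10.0
```

Emit:
jog_arm:
  motion:
    - {"dp": [0.005, -0.035, 0], "rotation": [0, 0, 0]}
    - {"dp": [0.01, -0.08, 0], "rotation": [0, 0, 0]}
    - {"dp": [0.01, -0.12, 0], "rotation": [0, 0, 0]}
    - {"dp": [0.01, -0.139, 0], "rotation": [0, 0, 0]}
    - {"dp": [0.01, -0.139, 0], "rotation": [0, 0, 0]}
    - {"dp": [0.01, -0.139, 0.02], "rotation": [0, 0, 0]}
    - {"dp": [0.01, -0.139, 0.04], "rotation": [0, 0, 0]}
    - {"dp": [0.01, -0.139, 0.06], "rotation": [0, 0, 0]}
    - {"dp": [0.01, -0.139, 0.07], "rotation": [0, 0, 0]}
    - {"dp": [0.01, -0.139, 0.07], "rotation": [0, 0, 0]}

```text
t: 4.65
tool_pos: [533.7, 197.7, 85.1]
tcp_rot: [-2.221, -2.22, 0.003]
force: [-0.6, 0.6, 0.2]
width: 24.0
grasp_force: 10.0
```

Emit:
jog_arm:
  motion:
    - {"dp": [0, 0, 0], "rotation": [0, 0, 0]}
    - {"dp": [0, 0, 0], "rotation": [0, 0, 0]}

```text
t: 4.85
tool_pos: [535.2, 198.2, 87.8]
tcp_rot: [2.221, 2.22, 0.003]
force: [-0.8, -0.6, -0.4]
width: 24.3
grasp_force: 10.0
```

Emit:
jog_arm:
  motion:
    - {"dp": [0, 0, 0.01], "rotation": [0, 0, 0]}
    - {"dp": [0, 0, 0.01], "rotation": [0, 0, 0]}

```text
t: 5.05
tool_pos: [533.3, 197.9, 75.5]
tcp_rot: [-2.221, -2.221, 0.002]
force: [0.4, -1.4, -1.1]
width: 24.3
grasp_force: 10.0
```

Emit:
jog_arm:
  motion:
    - {"dp": [0, 0, 0], "rotation": [0, 0, 0]}
    - {"dp": [0, 0, 0], "rotation": [0, 0, 0]}
    - {"dp": [0, 0, 0], "rotation": [0, 0, 0]}
    - {"dp": [0, 0, -0.03], "rotation": [0, 0, 0]}
    - {"dp": [0, 0, -0.07], "rotation": [0, 0, 0]}
    - {"dp": [0, 0, -0.11], "rotation": [0, 0, 0]}
    - {"dp": [0, 0, -0.14], "rotation": [0, 0, 0]}
    - {"dp": [0, 0, -0.14], "rotation": [0, 0, 0]}
  fingers: 0.34

```text
t: 5.85
tool_pos: [536.9, 198.5, 222.4]
tcp_rot: [2.217, 2.217, 0.013]
force: [0.1, 0.8, 0.3]
width: 32.0
grasp_force: 0.0
```

Run:
```python
from h import *
c=r.calibration("wrist"); im,D=r.camera("wrist")
P,u,v=cloud("wrist",D,c); m=(np.hypot(P[:,0]-534,P[:,1]-198)<28)
q=P[m]; print(np.percentile(q[:,2],[1,10,30,50,70,90,99]).round())
print([(d["score"],d["xy"]) for d in r.spot_in("wrist","dropper")[:2]])
ring=P[(abs(P[:,2]-100)<4)&(np.hypot(P[:,0]-534,P[:,1]-198)<60)]; print(circ(ring))
x0,x1,y0,y1=u[m].min()-20,u[m].max()+20,max(0,v[m].min()-20),v[m].max()+20
save("well.png",cv2.resize(im[y0:y1,x0:x1],(400,400)))
print(r.get_obs()["q"])
```

```text
[  5.  44. 265. 291. 332. 338. 342.]
[(0.7, [313.5, 178.7])]
(array([534.4, 198.3]), 89.0)
[ 1.56084496e-01  4.78620707e-02  1.75651860e+00 -3.77143802e-05
  1.33644625e+00  1.56057914e-01]
```

View pics/well.png

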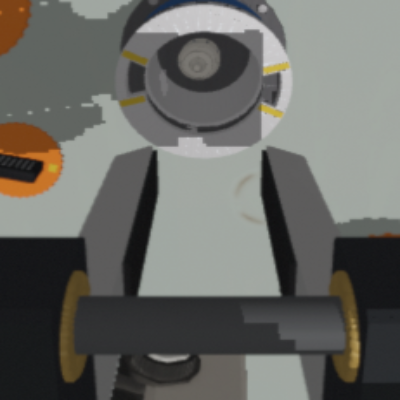

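The dropper is standing in the well. Now over to the cap, rotating as it goes.

Emit:
jog_arm:
  motion:
    - {"dp": [0.01, -0.03, 0], "rotation": [0, 0, -8]}
    - {"dp": [0.02, -0.07, 0], "rotation": [0, 0, -16]}
    - {"dp": [0.03, -0.1, 0], "rotation": [0, 0, -24]}
    - {"dp": [0.035, -0.13, 0], "rotation": [0, 0, -32]}
    - {"dp": [0.038, -0.15, 0], "rotation": [0, 0, -40]}
    - {"dp": [0.038, -0.15, 0], "rotation": [0, 0, -48]}
    - {"dp": [0.038, -0.15, 0], "rotation": [0, 0, -56]}
    - {"dp": [0.038, -0.15, 0], "rotation": [0, 0, -64]}
    - {"dp": [0.038, -0.15, 0], "rotation": [0, 0, -72]}
    - {"dp": [0.038, -0.15, 0], "rotation": [0, 0, -80]}
  fingers: 0.7

```text
t: 6.95
tool_pos: [382.7, 235.6, 214.0]
tcp_rot: [-0.264, -3.126, 0.003]
force: [-0.4, 0.1, 0.0]
width: 65.7
grasp_force: 0.0
```

Emit:
jog_arm:
  motion:
    - {"dp": [0, 0, 0], "rotation": [0, 0, -8]}
    - {"dp": [0, 0, 0], "rotation": [0, 0, -16]}
    - {"dp": [0, 0, 0], "rotation": [0, 0, -24]}
    - {"dp": [0, 0, 0], "rotation": [0, 0, -28]}
    - {"dp": [0, 0, 0], "rotation": [0, 0, -28]}
    - {"dp": [0, 0, 0], "rotation": [0, 0, -28]}

```text
t: 7.55
tool_pos: [383.2, 235.7, 214.9]
tcp_rot: [0.489, -3.1, 0.001]
force: [-0.0, 0.8, -0.3]
width: 65.6
grasp_force: 0.0
```

Run:
```python
from h import *
o=r.get_obs(); c=r.calibration("wrist"); im,D=r.camera("wrist"); save("w3.png",im)
M=R.from_rotvec(o["tcp_rot"]).as_matrix(); print(o["tool_pos"].round(1),M.round(3),"tooly deg",np.degrees(np.arctan2(M[1,1],M[0,1])),o["q"].round(2))
hsv=cv2.cvtColor(im,cv2.COLOR_RGB2HSV); V,U=np.mgrid[0:400,0:640]
P=unproj("wrist",np.c_[U.ravel(),V.ravel()],D.ravel(),c).reshape(400,640,3)
near=(np.hypot(P[...,0]-385,P[...,1]-236)<52)&(D>0)
q=P[near&(abs(P[...,2]-23)<3)]; print("flange",len(q),circ(q))
t=P[near&(abs(P[...,2]-58)<3)]; e=np.linalg.svd(t[:,:2]-t[:,:2].mean(0))[2][0]
print("bar",len(t),cv2.minAreaRect(t[:,:2].astype(np.float32)),np.degrees(np.arctan2(e[1],e[0])))
```

```text
[383.2 235.7 214.9] [[-0.952 -0.308 -0.003]
 [-0.308  0.952 -0.001]
 [ 0.003  0.    -1.   ]] tooly deg 107.90960402058742 [ 0.3  -0.25  2.04  0.    1.36 -1.58]
flange 4568 (array([384.3, 236.7]), 90.4)
bar 774 ((383.5949401855469, 236.59963989257812), (53.34771728515625, 13.622715950012207), 17.679031372070312) 17.656756401411847
```

Emit:
jog_arm:
  motion:
    - {"dp": [-0.001, 0.0005, 0.04], "rotation": [0, 0, 0]}
    - {"dp": [-0.001, 0.0005, 0.08], "rotation": [0, 0, 0]}
    - {"dp": [-0.001, 0.0005, 0.12], "rotation": [0, 0, 0]}
    - {"dp": [-0.001, 0.0005, 0.15], "rotation": [0, 0, 0]}
    - {"dp": [-0.001, 0.0005, 0.17], "rotation": [0, 0, 0]}
    - {"dp": [-0.001, 0.0005, 0.18], "rotation": [0, 0, 0]}
    - {"dp": [-0.001, 0.0005, 0.186], "rotation": [0, 0, 0]}
    - {"dp": [-0.001, 0.0005, 0.186], "rotation": [0, 0, 0]}
    - {"dp": [-0.001, 0.0005, 0.186], "rotation": [0, 0, 0]}

```text
t: 8.5
tool_pos: [385.7, 237.1, 31.4]
tcp_rot: [-0.491, 3.101, 0.0]
force: [-0.3, 0.3, 0.1]
width: 65.6
grasp_force: 0.0
```

Emit:
jog_arm:
  motion:
    - {"dp": [0, 0, 0], "rotation": [0, 0, 0]}
    - {"dp": [0, 0, 0], "rotation": [0, 0, 0]}
    - {"dp": [0, 0, 0], "rotation": [0, 0, 0]}
    - {"dp": [0, 0, 0], "rotation": [0, 0, 0]}
    - {"dp": [0, 0, 0], "rotation": [0, 0, 0]}
    - {"dp": [0, 0, 0], "rotation": [0, 0, 0]}
    - {"dp": [0, 0, 0], "rotation": [0, 0, 0]}
    - {"dp": [0, 0, 0], "rotation": [0, 0, 0]}
    - {"dp": [0, 0, 0], "rotation": [0, 0, 0]}
  fingers: 0
  grip_force: 45

```text
t: 9.4
tool_pos: [384.7, 236.7, 30.4]
tcp_rot: [0.491, -3.103, 0.0]
force: [-0.2, -0.6, -0.1]
width: 13.7
grasp_force: 45.0
```

Emit:
jog_arm:
  motion:
    - {"dp": [0, 0, -0.02], "rotation": [0, 0, 0]}
    - {"dp": [0, 0, -0.06], "rotation": [0, 0, 0]}
    - {"dp": [0, 0, -0.1], "rotation": [0, 0, 0]}
    - {"dp": [0, 0, -0.14], "rotation": [0, 0, 0]}
    - {"dp": [-0.035, -0.022, -0.14], "rotation": [0, 0, 6]}
    - {"dp": [-0.07, -0.044, -0.14], "rotation": [0, 0, 12]}
    - {"dp": [-0.105, -0.066, -0.14], "rotation": [0, 0, 18]}
    - {"dp": [-0.1307, -0.0827, -0.14], "rotation": [0, 0, 22.6]}
    - {"dp": [-0.1307, -0.0827, -0.14], "rotation": [0, 0, 22.6]}
    - {"dp": [-0.1307, -0.0827, -0.14], "rotation": [0, 0, 22.6]}

```text
t: 10.4
tool_pos: [534.1, 198.4, 169.6]
tcp_rot: [-0.125, -3.137, 0.0]
force: [-0.2, -0.3, -0.3]
width: 13.6
grasp_force: 45.0
```

Run:
```python
from h import *
o=r.get_obs(); c=r.calibration("wrist"); im,D=r.camera("wrist"); save("w4.png",im)
M=R.from_rotvec(o["tcp_rot"]).as_matrix(); print(o["tool_pos"].round(1),"tooly deg",np.degrees(np.arctan2(M[1,1],M[0,1])),"tilt",M[:,2].round(3),o["width"],o["force"],o["q"].round(2))
V,U=np.mgrid[0:400,0:640]
P=unproj("wrist",np.c_[U.ravel(),V.ravel()],D.ravel(),c).reshape(400,640,3)
near=(np.hypot(P[...,0]-534,P[...,1]-198)<55)&(D>0)
zf=o["tool_pos"][2]-30.4+23
q=P[near&(abs(P[...,2]-zf)<4)]; print("flange",len(q),zf,circ(q),np.percentile(q[:,2],[5,50,95]))
t=P[near&(abs(P[...,2]-zf-35)<3)]
if len(t)>20: e=np.linalg.svd(t[:,:2]-t[:,:2].mean(0))[2][0]; print("bar",len(t),cv2.minAreaRect(t[:,:2].astype(np.float32)),np.degrees(np.arctan2(e[1],e[0])))
```

```text
[534.1 198.4 169.6] tooly deg 85.41898854288718 tilt [-0.002 -0.    -1.   ] 13.6117358561146 [-0.17747486 -0.28646835 -0.27904432] [ 0.16  0.1   1.8   0.    1.25 -1.33]
flange 10888 162.24964479754212 (array([533.9, 198.1]), 90.8) [161.16822728 162.32022182 163.36901144]
bar 3339 ((532.0162353515625, 195.29373168945312), (35.500492095947266, 53.16210174560547), 65.21033477783203) -4.6889924429618866
```

View pics/w4.png

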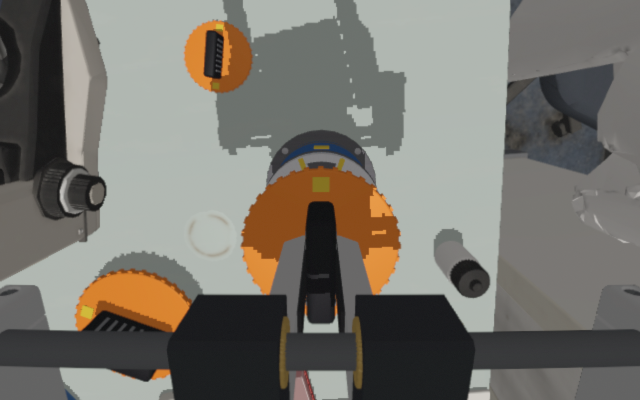

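The flange centre is at (533.9,198.1), and the cap's yellow mark at (320,184) lines up with the slot at (320,160). Going down.

Emit:
jog_arm:
  motion:
    - {"dp": [0, 0, 0.015], "rotation": [0, 0, 0]}
    - {"dp": [0, 0, 0.028], "rotation": [0, 0, 0]}
    - {"dp": [0, 0, 0.034], "rotation": [0, 0, 0]}
    - {"dp": [0, 0, 0.039], "rotation": [0, 0, 0]}
    - {"dp": [0, 0, 0.043], "rotation": [0, 0, 0]}
    - {"dp": [0, 0, 0.046], "rotation": [0, 0, 0]}
    - {"dp": [0, 0, 0.046], "rotation": [0, 0, 0]}
    - {"dp": [0, 0, 0.046], "rotation": [0, 0, 0]}

```text
t: 11.25
tool_pos: [534.9, 198.5, 124.7]
tcp_rot: [0.126, 3.139, 0.0]
force: [0.0, 0.8, -2.7]
width: 13.5
grasp_force: 45.0
```

Emit:
jog_arm:
  motion:
    - {"dp": [0, 0, 0.002], "rotation": [0, 0, 0]}
    - {"dp": [0, 0, 0.004], "rotation": [0, 0, 0]}
    - {"dp": [0, 0, 0.006], "rotation": [0, 0, 0]}
    - {"dp": [0, 0, 0.008], "rotation": [0, 0, 0]}
    - {"dp": [0, 0, 0.0095], "rotation": [0, 0, 0]}
    - {"dp": [0, 0, 0.0105], "rotation": [0, 0, 0]}
    - {"dp": [0, 0, 0.0105], "rotation": [0, 0, 0]}
    - {"dp": [0, 0, 0.0105], "rotation": [0, 0, 0]}

```text
t: 12.05
tool_pos: [535.0, 198.6, 114.9]
tcp_rot: [0.126, 3.139, -0.0]
force: [-1.4, -0.2, 6.3]
width: 13.8
grasp_force: 45.0
```

Emit:
jog_arm:
  motion:
    - {"dp": [0, 0, 0.001], "rotation": [0, 0, 0]}
    - {"dp": [0, 0, 0.002], "rotation": [0, 0, 0]}
    - {"dp": [0, 0, 0.002], "rotation": [0, 0, 0]}
    - {"dp": [0, 0, 0.002], "rotation": [0, 0, 0]}
  grip_force: 60

```text
t: 12.45
tool_pos: [535.0, 198.6, 113.4]
tcp_rot: [0.126, 3.139, -0.0]
force: [-3.5, -1.6, 8.8]
width: 13.4
grasp_force: 60.0
```

Emit:
jog_arm:
  motion:
    - {"dp": [0, 0, 0.0005], "rotation": [0, 0, 0]}
    - {"dp": [0, 0, 0.0005], "rotation": [0, 0, 4]}
    - {"dp": [0, 0, 0.0005], "rotation": [0, 0, 8]}
    - {"dp": [0, 0, 0.0005], "rotation": [0, 0, 13]}
    - {"dp": [0, 0, 0.0005], "rotation": [0, 0, 18]}
    - {"dp": [0, 0, 0.0005], "rotation": [0, 0, 24]}
    - {"dp": [0, 0, 0.0005], "rotation": [0, 0, 30]}
    - {"dp": [0, 0, 0.0005], "rotation": [0, 0, 30]}

```text
t: 13.25
tool_pos: [536.6, 198.9, 113.5]
tcp_rot: [0.936, 2.995, 0.004]
force: [-0.2, -0.6, 7.7]
width: 13.6
grasp_force: 60.0
```

```bash
python3 -c "
from h import *
o=r.get_obs();M=R.from_rotvec(o['tcp_rot']).as_matrix();print(o['tool_pos'],np.degrees(np.arctan2(M[1,1],M[0,1])),o['force'],o['ft_torque'])"
```

```text
[536.59883827 198.90549269 113.53990885] 55.296992797779275 [-0.24115116 -0.60829741  7.72660515] [ 0.07312481  0.01934554 -0.06456438]
```

Emit:
jog_arm:
  motion:
    - {"dp": [0, 0, 0.0005], "rotation": [0, 0, 6]}
    - {"dp": [0, 0, 0.0005], "rotation": [0, 0, 12]}
    - {"dp": [0, 0, 0.0005], "rotation": [0, 0, 18]}
    - {"dp": [0, 0, 0.0005], "rotation": [0, 0, 24]}
    - {"dp": [0, 0, 0.0005], "rotation": [0, 0, 30]}
    - {"dp": [0, 0, 0.0005], "rotation": [0, 0, 36]}
    - {"dp": [0, 0, 0.0005], "rotation": [0, 0, 42]}
    - {"dp": [0, 0, 0.0005], "rotation": [0, 0, 47]}
    - {"dp": [0, 0, 0.0005], "rotation": [0, 0, 51]}
    - {"dp": [0, 0, 0.0005], "rotation": [0, 0, 51]}

```text
t: 14.25
tool_pos: [536.6, 198.7, 113.5]
tcp_rot: [2.133, 2.302, 0.005]
force: [-0.8, -1.2, 9.6]
width: 13.6
grasp_force: 60.0
```

Emit:
jog_arm:
  motion:
    - {"dp": [0, 0, 0.0005], "rotation": [0, 0, 1]}
    - {"dp": [0, 0, 0.001], "rotation": [0, 0, 2]}
    - {"dp": [0, 0, 0.001], "rotation": [0, 0, 4]}
    - {"dp": [0, 0, 0.001], "rotation": [0, 0, 5]}
    - {"dp": [0, 0, 0.001], "rotation": [0, 0, 5]}
    - {"dp": [0, 0, 0.001], "rotation": [0, 0, 5]}

```text
t: 14.85
tool_pos: [535.5, 198.9, 113.4]
tcp_rot: [2.229, 2.212, 0.001]
force: [-8.7, -0.9, 18.9]
width: 14.0
grasp_force: 60.5
```

```bash
python3 -c "
from h import *
o=r.get_obs();M=R.from_rotvec(o['tcp_rot']).as_matrix();print(o['tool_pos'],np.degrees(np.arctan2(M[1,1],M[0,1])),M[:,2],o['force'],o['ft_torque'],o['q'])"
```

```text
[535.5301689  198.90837234 113.40185508] -0.42239813890817124 [ 1.50069072e-03 -3.16204868e-04 -9.99998824e-01] [-8.71822344 -0.91422116 18.897969  ] [-0.18911135  1.56609147  0.83795713] [ 1.57503635e-01  1.63764163e-01  1.83082661e+00 -6.01220700e-04
  1.14556943e+00  1.65123731e-01]
```

The torque has risen (0.84 N·m) and so has the down-force (19 N): the stop and the rim. One check before handing in.

Run:
```python
from h import *
o=r.get_obs(); c=r.calibration("wrist"); im,D=r.camera("wrist"); save("w5.png",im[:,120:520])
hsv=cv2.cvtColor(im,cv2.COLOR_RGB2HSV); V,U=np.mgrid[0:400,0:640]
P=unproj("wrist",np.c_[U.ravel(),V.ravel()],D.ravel(),c).reshape(400,640,3)
near=(np.hypot(P[...,0]-534,P[...,1]-198)<50)&(D>0)
q=P[near&(hsv[...,0]>5)&(hsv[...,0]<20)&(hsv[...,1]>180)]; print("flange z",np.percentile(q[:,2],[5,50,95]),circ(q))
A=np.c_[q[:,:2]-q[:,:2].mean(0),np.ones(len(q))]; print("plane",np.linalg.lstsq(A,q[:,2],rcond=None)[0])
y=P[near&(hsv[...,0]>20)&(hsv[...,0]<32)&(hsv[...,1]>120)&(P[...,2]>102)]; print("mark",len(y),y.mean(0), np.degrees(np.arctan2(*(y.mean(0)[:2]-circ(q)[0])[::-1])))
print(r.get_obs()["force"],r.get_obs()["ft_torque"])
```

```text
flange z [105.01023636 106.09032806 107.1217981 ] (array([534.4, 198.9]), 89.8)
plane [-7.84065978e-03  5.84867556e-03  1.06370373e+02]
mark 414 [534.51762946 230.81166159 155.72479159] 89.78880318660248
[-8.262777   -1.37849902 16.87592108] [-0.23422277  1.51040288  0.81241347]
```

View pics/w5.png

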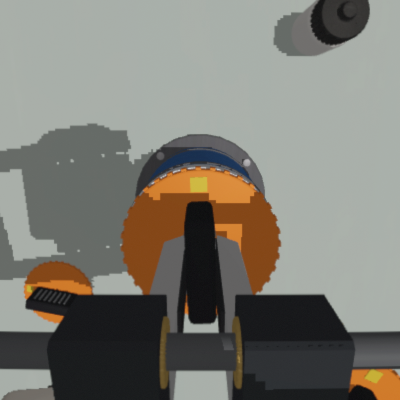

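The flange is level at z=106, which is flush. The mark at (199,185) lies on the 90° line, about 85° clockwise from the slots, and the grip is firm. Handing in.

```bash
python3 -c "
from plant import r
print(r.hand_in())"
```

```text
the job is handed in; nothing more can be done
None
```

The job is handed in at about 15 s: the dropper is in the canister, and the 88 mm cap is pushed flush on the rim, turned clockwise to its stop and still gripped; the hand-in gave no verdict.

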